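Push the stuck plug out of the column

ROBOT

A 7-joint arm with a two-finger parallel gripper is mounted at the origin on the work surface. World frame = base frame: x ahead of the robot, y to its left, z up, the work surface at z = 0. Lengths are in m, angles in rad, forces in N, time in s.
With the tool pointing down it reaches from about 0.35 to 0.9 m from the base axis. Payload 8.1 kg.
Tool frame: the origin (TCP) lies on the centre line of the jaws, within the pads' length; the fingertips stand ctrl.tcp_to_tips ahead of it and the grasp point (between the pads) lies 3 mm ahead of it (ctrl.tcp_to_tips is the distance from the TCP to the fingertips, in m); z points along the fingers, x is the direction in which the jaws open and shut, and the axes are right-handed (so a half turn about z gives the same grasp; the last joint's range is limited). The gripper opens to 85 mm and grips with 20 to 120 N. Pads are 22 mm wide; open, the fingers measure 114 mm over their backs; the gripper's body (76 mm by 85 mm) begins 54 mm behind the grasp point. The pads swing forward as they close: fully open they stand 13 mm farther back than shut.
Start: joints at [-1.232, 0.434, 0.025, 1.573, -0.012, 1.134, -0.075], TCP at [0.267, 0.565, 0.253] pointing down, gripper open.
Joint ranges: [-2.62, 2.62], [-0.44, 2.09], [-1.27, 1.32], [0.08, 2.57], [-1.32, 4.46], [0.12, 2], [-2.74, 2.74]. Speed limits (rad/s): [2.22, 2.22, 3.01, 3.01, 3.14, 3.14, 3.14].

INTERFACE

Orientations are given as a unit quaternion [x, y, z, w].
In Python, from bench import state, imaging, workorder, ctrl gives the robot as it stands.
- The arm moves only by the tool jog_arm, never from a script. Its argument "series" is a list of rows, each a list of 5 numbers: the shift along the tool's x, y, z in cm, then the turn about the tool's z in rad, then the finger opening in cm, from 0 to 8.54. In form: [[tx, ty, tz, twist, grip], ...]. A call has 1 to 20 rows; each row is the pose to reach, as a shift and turn from the pose measured when the call began, along the tool's axes at that moment; what a row does not reach only later rows make up. A row lasts 1/8 s, in which the tool goes at most 62.5 mm and 10.7 degrees, less where a joint would pass 70% of its speed; a pose out of reach is approached as far as the arm can. A call with a gripper value outside its range is refused whole. The fingers move at their own pace and stop on an object; "force" is the grip in N (left out, the last holds). Time passes only in rows, so rows that repeat a pose let the fingers close. It gives the time, the measured TCP pose, the force and the opening at its end, in the units of the state.
- state(): the state, without advancing time (a new reading comes with each control period).
- imaging.capture(name): name is "scene" or "top"; returns a dict with "img" (384x512x3 uint8, blue, green, red), "vfov" (degrees; the focal length in pixels is half the picture's height over the tangent of half this angle, whatever the lens; pixels are square), "cx", "cy" (the principal point, pixels), "distortion" ([k1, k2, p1, p2, k3] as OpenCV has them; the pictures are not rectified), "R" (3x3) and "t" (3): a world point X has camera coordinates R X + t. Camera axes: x right, y down, z forward; pixel columns grow to the right and rows downward; lengths in m; the calibration is good to about 2 mm. A picture is of the moment at which its call begins. There is no depth.
- workorder.close_job(): hands the job in, once; it reports no verdict.
The state is a dict: "clock": time; "joint_pos": joint angles; "qd": joint speeds; "joint_torque": joint torques, N m; "tcp_pos": TCP position; "orientation": TCP orientation; "wrist_force": force on the tool from outside, world axes, zero at the start; "torque": the same for the moment, N m; "gripper_width": finger opening in m.
Only numpy, scipy, OpenCV 4.12 (cv2) and the standard library are available. Lean on these libraries where they do the work, as an engineer would, in place of code of your own. Each camera call takes 0.05 s, during which the arm holds its last target. There are 200 camera calls.

TASK

A rubber plug is stuck inside the clear column on the stand. Take the long push rod out of the rod rack, push it down the column from above until the plug drops out of the bottom into the tray and the rod's collar rests on the column's rim, and leave the rod there. Leave the short rod standing in the rack.

Things in the scene. Friction and masses are not known exactly. Their poses are not given: they have to be found in the camera images.
- push_rod: The LONG rod, to be used, upright in a hole of the rod rack. Steel shaft 12 mm in diameter, 115 mm long, tip at the bottom; on it a white collar disc (50 mm in diameter, z = 115 to 121 mm) and a white round handle to grip (26 mm in diameter, z = 121 to 171 mm). Origin: centre of the lower tip; +z runs up the rod. 0.13 to 0.21 kg.
- short_rod: The SHORT rod, a bystander in the rack's other hole: same shape, shaft only 55 mm, so its head stands 60 mm lower. Origin: centre of its lower tip; +z up the rod. The rack is a fixed grey block 70 x 170 mm, 50 mm high; its two holes are 90 mm apart and 40 mm deep (floor 10 mm above the bench).
- column_mouth (a point): Centre of the open top rim of the clear upright column, 150 mm above the bench. Barrel 38 mm outside, 30 mm bore, 90 mm long, open at both ends (lower end 60 mm above the bench). Fixed in a stand 130 x 130 mm with aluminium plates around its foot (top at 74 mm) and a steel tray below (floor 12 mm, rims 32 mm above the bench). z up.
- plug_center (a point): Centre of the stuck plug: a plain dark rubber cylinder 28 mm in diameter and 24 mm long inside the column, its top 38 mm below the rim. Two sprung ribs in the bore grip it; it takes a steady push of roughly 6 to 16 N over 45 mm to move it past them, then it drops into the tray.
There are look-alikes about, which are no part of the job. Leave any yellow look-alike of the push_rod alone.

How it is judged:
By the outcome, as a careful person would: the job done as asked, in the order asked, and still so for the second after the job is handed in, with the robot touching nothing.
It also fails if it takes over 38 s, if anything falls off the work surface, if the arm or the gripper's body presses on something with over 40 N, if the wrist force passes 120 N, or if a joint passes its speed limit or range.

## Working session

There is one attempt and no reset: what is moved stays moved. The work goes in short steps, Python scripts to look and compute and a tool call to move; the robot and the scene stay as the last step left them, time stands still between calls to the robot, and variables do not carry over. Pictures are saved under pics/ and viewed, about 8 in all and at most 12, crops included, and the job is handed in when it is done.

Besides the shell and the picture viewer there is one more tool, called after "Emit:" as name(argument=value, ...), one argument or row to a line, values as JSON. jog_arm: Moves the arm, as the interface text tells. Its arguments: {"type":"object","properties":{"series":{"type":"array","items":{"type":"array","items":{"type":"number"}}},"force":{"type":"number"}},"required":["series"]}

```bash
mkdir -p pics; ls; cat > h.py <<'E'
import numpy as np, cv2
from bench import state, imaging, workorder, ctrl
def cap(n,save=None):
    c=imaging.capture(n)
    f=192/np.tan(np.radians(c["vfov"])/2)
    c["K"]=np.array([[f,0,c["cx"]],[0,f,c["cy"]],[0,0,1.]]); c["D"]=np.array(c["distortion"],float)
    c["R"]=np.array(c["R"]);c["t"]=np.array(c["t"])
    if save: cv2.imwrite(f"pics/{save}.png",c["img"])
    return c
def ray(c,uv):
    p=cv2.undistortPoints(np.array([[uv]],float),c["K"],c["D"])[0,0]
    d=c["R"].T@np.array([p[0],p[1],1]); return -c["R"].T@c["t"], d/np.linalg.norm(d)
def onz(c,uv,z):
    o,d=ray(c,uv); return o+d*(z-o[2])/d[2]
def proj(c,X):
    return cv2.projectPoints(np.array(X,float).reshape(-1,1,3),cv2.Rodrigues(c["R"])[0],c["t"],c["K"],c["D"])[0][:,0]
E
python3 - <<'E'
from h import *
a=cap("scene"); b=cap("top")
cv2.imwrite("pics/scene0.png",cv2.resize(a["img"],(800,600),interpolation=cv2.INTER_CUBIC))
cv2.imwrite("pics/top0.png",cv2.resize(b["img"],(800,600),interpolation=cv2.INTER_CUBIC))
for c in(a,b): print(-c["R"].T@c["t"],c["R"][2],c["K"][0,0],c["D"])
s=state(); print(s["tcp_pos"],s["orientation"],s["gripper_width"],ctrl.tcp_to_tips,s["clock"])
E
```

```text
pics
[ 0.83030219 -0.39706404  1.01259725] [-0.32253532  0.39015635 -0.86240883] 439.33085465621514 [-0.06560628  0.          0.          0.          0.        ]
[0.44013743 0.02361362 1.01391665] [ 0.0748175  -0.01562348 -0.99707485] 448.9329329530149 [-0.01480645  0.          0.          0.          0.        ]
[0.26709616 0.56457913 0.25260953] [ 8.44873046e-01  5.34966379e-01 -5.59874279e-04  4.42507370e-04] 0.08568158359629045 0.022 0.1
```

View pics/scene0.png

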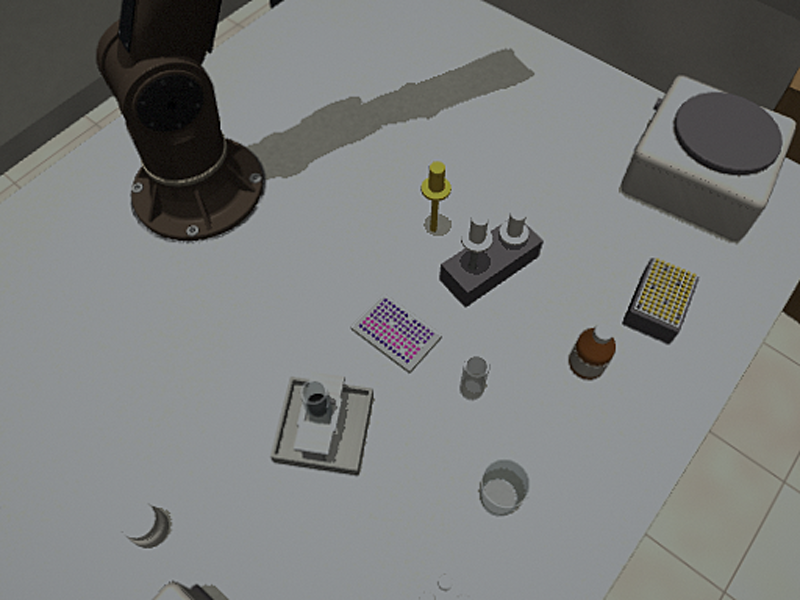

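View pics/top0.png

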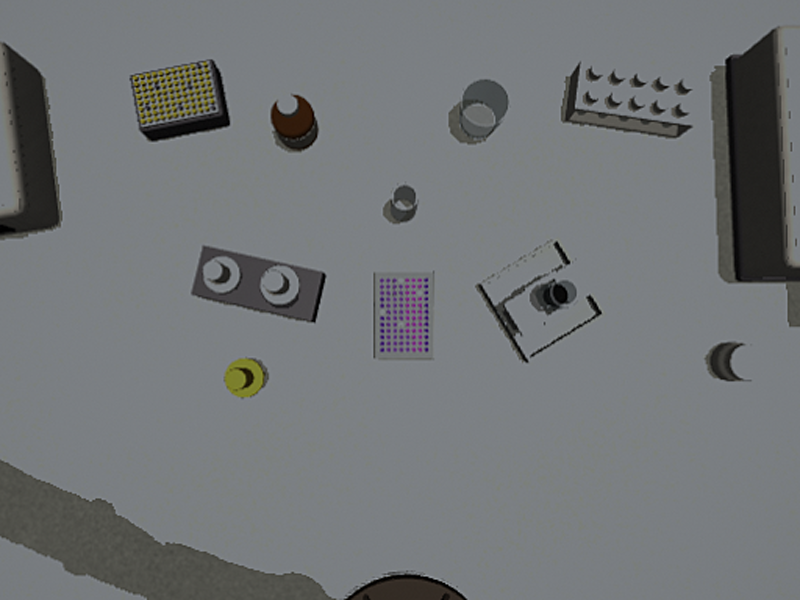

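The rack holds the long rod at its right end in the top view, around (278,285). The column is near (560,293) in top and (315,395) in scene. Next I'll make enlarged crops to measure from.

```bash
python3 - <<'E'
from h import *
a=cap("scene","s"); b=cap("top","t")
def crop(c,x,y,w,h,k=6): return cv2.convertScaleAbs(cv2.resize(c["img"][y:y+h,x:x+w],None,fx=k,fy=k,interpolation=cv2.INTER_NEAREST),alpha=1.5)
# scene col 170-245 x,235-305 ; top col 300-390 x,150-235 ; racks
A=cv2.hconcat([crop(a,178,238,65,48),crop(b,320,160,65,48)])
B=cv2.hconcat([crop(a,280,130,65,48),crop(b,135,150,65,48)])
cv2.imwrite("pics/crops.png",cv2.vconcat([A,B]))
E
```

```text
(no output)
```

View pics/crops.png

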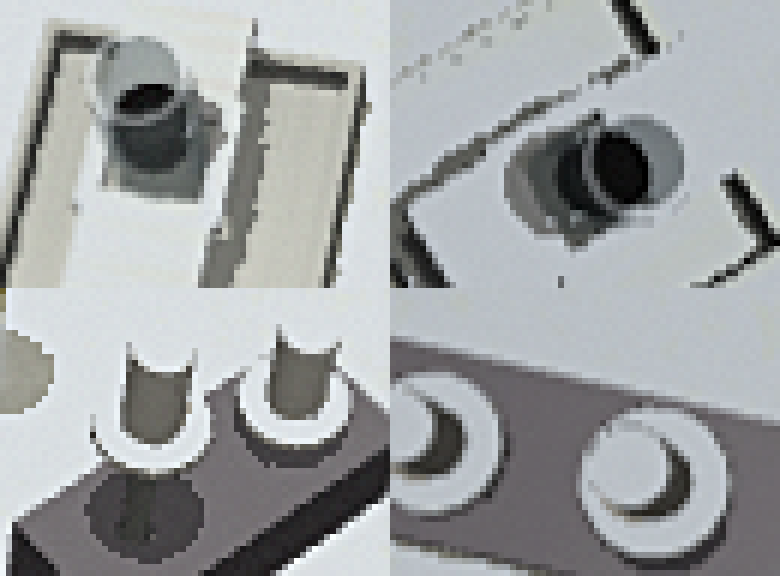

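The crops show three things:
- **Column bore:** in scene the mouth is centred near crop (139,78), in top near (638,162).
- **Plug:** it shows dark inside the column.
- **Long rod:** its collar is near (152,425) in scene and (655,480) in top.

Next step is to turn these into positions.

```bash
python3 - <<'E'
from h import *
a=cap("scene"); b=cap("top")
print("mouth", onz(a,(200.7,250.5),.15), onz(b,(360.8,186.5),.15))
# collars in top view by mask inside rack region
g=cv2.cvtColor(b["img"],cv2.COLOR_BGR2GRAY)
hsv=cv2.cvtColor(b["img"],cv2.COLOR_BGR2HSV)
print("gray", g[183,130:200])
roi=np.zeros_like(g); 
# rack polygon mask: dark purple-gray closed
m=(g>125).astype(np.uint8)
for nm,cx,cy,z in(("long",178.5,181,.131),("short",141,175,.071)):
    k=np.zeros_like(g); cv2.circle(k,(int(cx),int(cy)),15,1,-1)
    mm=cv2.morphologyEx(m*k,cv2.MORPH_CLOSE,np.ones((5,5)))
    cs=max(cv2.findContours(mm,0,2)[0],key=cv2.contourArea)
    (x,y),r=cv2.minEnclosingCircle(cs); print(nm,x,y,r,cv2.fitEllipse(cs),onz(b,(x,y),z))
# handle/collar in scene, manual
print("collar scene",onz(a,(280+152/6-.5,130+(428-288)/6-.5),.131))
# rack top polygon
d=((g<105)&(g>50)).astype(np.uint8); d[:150]=0; d[210:]=0; d[:,:115]=0; d[:,212:]=0
d=cv2.morphologyEx(d,cv2.MORPH_CLOSE,np.ones((25,25)))
cs=max(cv2.findContours(d,0,2)[0],key=cv2.contourArea); print("rack",cv2.minAreaRect(cs))
for p in cv2.boxPoints(cv2.minAreaRect(cs)): print(p,onz(b,p,.05))
X=[onz(b,(360.8,186.5),.15)]
print(proj(a,X), proj(a,[onz(b,(178.8,191.3-.0),.131)]))
E
```

```text
mouth [ 0.51202169 -0.19701624  0.15      ] [ 0.51072259 -0.1958477   0.15      ]
gray [ 64  60  78 113 129 131 128 130 130 130 130 131 129 128 128 127 129 130
 133 131  89  35  48  67  69  68  66  68  68  67  69  68  69  68  67  64
  92 128 115 116 126 128 128 128 128 127 128 129 132 138 103  42  34  35
  25 114 131 129 128 128 134  84  68  71  70  71  71  72  71  72]
long 178.5 179.72222900390625 13.731422424316406 ((179.10704040527344, 181.07330322265625), (22.060867309570312, 26.317232131958008), 17.66697120666504) [0.52724378 0.15985892 0.131     ]
short 141.1168212890625 175.0233612060547 11.295421600341797 ((141.28128051757812, 175.221923828125), (20.954862594604492, 21.994762420654297), 88.81498718261719) [0.54343667 0.24779365 0.071     ]
collar scene [0.52538518 0.15729014 0.131     ]
rack ((165.0411834716797, 181.564697265625), (82.10819244384766, 33.841156005859375), 12.52880573272705)
[121.29411 189.17647] [0.51536887 0.29485902 0.05      ]
[128.6353  156.14116] [0.58684039 0.28024928 0.05      ]
[208.78825 173.95293] [0.54745837 0.10725885 0.05      ]
[201.44707 206.98824] [0.47630585 0.12283453 0.05      ]
[[200.62976259 249.73810876]] [[298.40163442 147.90895611]]
```

Emit:
jog_arm(
  series=[
    [-6, 10, 0, 0, 8.5],
    [-13, 20, 0, 0, 8.5],
    [-19, 30, 0, 0, 8.5],
    [-25.7, 40.5, 0, 0, 8.5],
    [-25.7, 40.5, 0, 0, 8.5],
    [-25.7, 40.5, 0, 0, 8.5],
    [-25.7, 40.5, 0, 0, 8.5],
    [-25.7, 40.5, 0, 0, 8.5],
    [-25.7, 40.5, 0, 0, 8.5],
    [-25.7, 40.5, 0, 0, 8.5],
    [-25.7, 40.5, 0, 0, 8.5],
    [-25.7, 40.5, 0, 0, 8.5],
  ],
)

```text
clock: 1.8
tcp_pos: [0.5229, 0.1605, 0.2532]
orientation: [0.844, 0.536, -0.0, 0.0]
wrist_force: [-0.2, 0.5, 0.3]
gripper_width: 0.0847
```

```bash
cat >> h.py <<'E'
from scipy.spatial.transform import Rotation as Ro
def shift(X):
    s=state(); return 100*Ro.from_quat(s["orientation"]).as_matrix().T@(np.array(X)-s["tcp_pos"])
E
python3 - <<'E'
from h import *
s=state(); print(s["clock"],s["tcp_pos"],Ro.from_quat(s["orientation"]).as_matrix()[:,2],s["wrist_force"])
print(shift([.524,.159,.157]))
a=cap("scene"); b=cap("top")
def crop(c,x,y,w,h,k): return cv2.convertScaleAbs(cv2.resize(c["img"][y:y+h,x:x+w],None,fx=k,fy=k,interpolation=cv2.INTER_NEAREST),alpha=1.5)
cv2.imwrite("pics/above.png",cv2.hconcat([crop(a,250,80,100,110,4),crop(b,120,110,100,110,4)]))
E
```

```text
1.8 [0.52289545 0.16047447 0.25318733] [-3.64195388e-04 -2.40158091e-04 -9.99999905e-01] [-0.20035607  0.54468056  0.2738165 ]
[-0.08279847  0.16491048  9.6187271 ]
```

View pics/above.png

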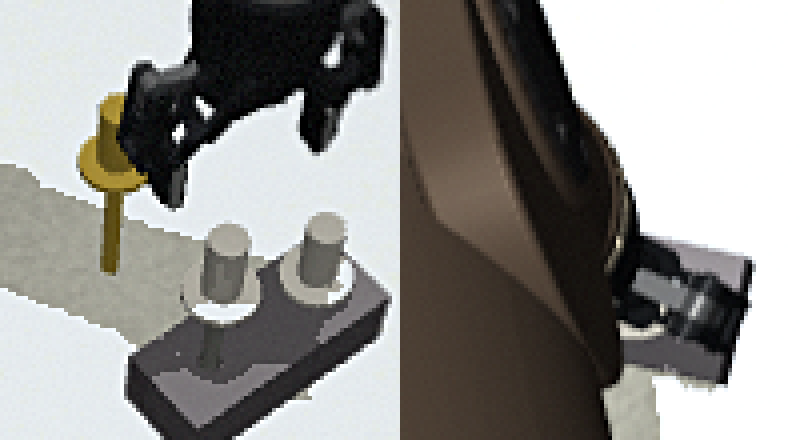

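The gripper hangs above the rack. In scene the long rod's handle top is centred at crop (229,240), and its axis is clear against the bench. I'll check that ray before descending.

```bash
python3 - <<'E'
from h import *
a=cap("scene")
print("handle top",onz(a,(250+229/4-.5,80+240/4-.5),.181))
print("collar",onz(a,(250+221/4-.5,80+290/4-.5),.131))
print("short top",onz(a,(250+325/4-.5,80+226/4-.5),.121))
for X in([.524,.159,.157],[.526,.157,.157]): print(shift(X))
P=proj(a,[[.524,.159,.181],[.524,.159,.131]]); print((P-[250,80]+.5)*4)
E
```

```text
handle top [0.52340203 0.15967814 0.181     ]
collar [0.52374685 0.15917179 0.131     ]
short top [0.54172565 0.24790134 0.121     ]
[-0.04204166  0.10963937  9.6240317 ]
[-0.13757231  0.37586088  9.624081  ]
[[229.1393767  241.23327798]
 [221.16646641 290.39228915]]
```

Emit:
jog_arm(
  series=[
    [0, 0.07, 4, 0, 8.5],
    [0, 0.07, 7, 0, 8.5],
    [0, 0.07, 9.6, 0, 8.5],
    [0, 0.07, 9.6, 0, 8.5],
    [0, 0.07, 9.6, 0, 8.5],
    [0, 0.07, 9.6, 0, 8.5],
    [0, 0.07, 9.6, 0, 4],
    [0, 0.07, 9.6, 0, 2],
    [0, 0.07, 9.6, 0, 2],
    [0, 0.07, 9.6, 0, 2],
    [0, 0.07, 9.6, 0, 2],
    [0, 0.07, 9.6, 0, 2],
    [0, 0.07, 9.6, 0, 2],
  ],
  force=80,
)

```text
clock: 3.58
tcp_pos: [0.524, 0.1595, 0.1575]
orientation: [0.845, 0.535, 0.0, 0.0]
wrist_force: [-0.2, 0.3, 5.1]
gripper_width: 0.0245
```

Emit:
jog_arm(
  series=[
    [0, 0, -2, 0, 2],
    [0, 0, -5, 0, 2],
    [0, 0, -9, 0, 2],
    [0, 0, -13, 0, 2],
    [0, 0, -18, 0, 2],
    [0, 0, -18, 0, 2],
    [0, 0, -18, 0, 2],
    [0, 0, -18, 0, 2],
  ],
)

```text
clock: 4.58
tcp_pos: [0.5232, 0.1594, 0.3359]
orientation: [0.845, 0.535, -0.001, -0.0]
wrist_force: [0.3, -0.1, -1.0]
gripper_width: 0.0247
```

```bash
python3 - <<'E'
from h import *
s=state(); print(s["clock"],s["tcp_pos"],s["wrist_force"],s["gripper_width"])
print(shift([.511,-.1965,s["tcp_pos"][2]]))
a=cap("scene"); 
t=s["tcp_pos"]
P=proj(a,[[t[0],t[1],t[2]-.1475],[t[0],t[1],t[2]-.0265]]); print(P)
cv2.imwrite("pics/lift.png",cv2.resize(a["img"][40:200,220:380],None,fx=3,fy=3,interpolation=cv2.INTER_NEAREST))
E
```

```text
4.575 [0.52319932 0.15940265 0.33592194] [ 0.25042885 -0.12495768 -0.95914901] 0.024723347273842768
[-32.70782573  14.08370311   0.0514846 ]
[[306.91980634 137.61633487]
 [312.51546968 102.79879496]]
```

View pics/lift.png

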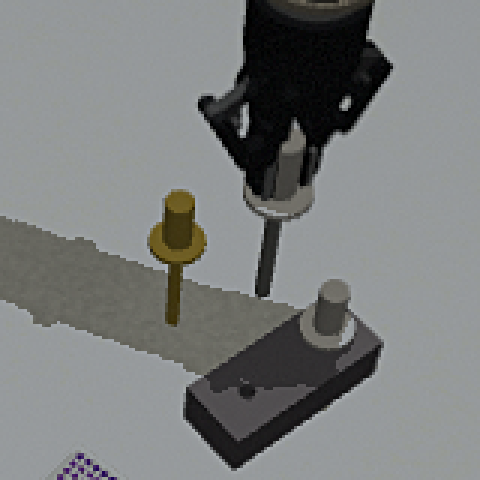

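The rod is lifted straight. Its tip is at about crop (263,294), or full-image (307.5,137.8), which matches the predicted (306.9,137.6). The short rod is still in the rack. Now I'll carry the long rod over the column.

Emit:
jog_arm(
  series=[
    [-4, 1.7, 0, 0, 2],
    [-8, 3.5, 0, 0, 2],
    [-12, 5.2, 0, 0, 2],
    [-16, 6.9, 0, 0, 2],
    [-20, 8.6, 0, 0, 2],
    [-24, 10.3, 0, 0, 2],
    [-28, 12.1, 0, 0, 2],
    [-31, 13.4, 0, 0, 2],
    [-32.7, 14.1, 0, 0, 2],
    [-32.7, 14.1, 0, 0, 2],
    [-32.7, 14.1, 0, 0, 2],
    [-32.7, 14.1, 0, 0, 2],
    [-32.7, 14.1, 0, 0, 2],
  ],
)

```text
clock: 6.25
tcp_pos: [0.5115, -0.1956, 0.3365]
orientation: [0.844, 0.536, -0.001, -0.0]
wrist_force: [0.3, -0.7, -1.4]
gripper_width: 0.0243
```

```bash
python3 - <<'E'
from h import *
s=state(); print(s["clock"],s["tcp_pos"],s["wrist_force"],s["gripper_width"])
print(shift([.511,-.1965,.181]))
a=cap("scene"); b=cap("top")
t=s["tcp_pos"]
X=[[t[0],t[1],t[2]-.1475],[.511,-.1965,.15]]
print((proj(a,X)-[140,160]+.5)*4)
k=lambda i:cv2.convertScaleAbs(cv2.resize(i,None,fx=4,fy=4,interpolation=cv2.INTER_NEAREST),alpha=1.4)
cv2.imwrite("pics/col.png",cv2.hconcat([k(a["img"][160:300,140:240]),k(b["img"][130:270,290:390])]))
E
```

```text
6.25 [ 0.51146181 -0.19564587  0.33653743] [ 0.28755348 -0.68810263 -1.44529317] 0.02426671768405964
[-0.06732906  0.01682564 15.55389127]
[[237.36119951 331.82400131]
 [244.05694731 362.14847513]]
```

View pics/col.png

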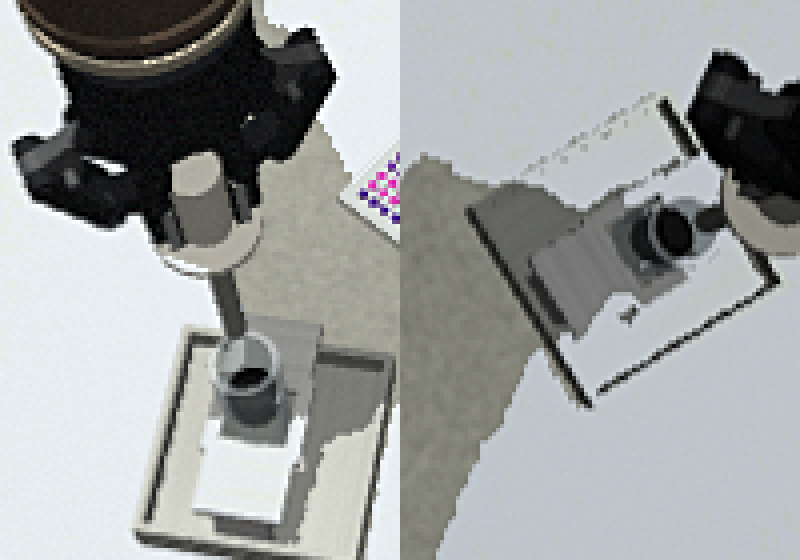

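The rod tip is right above the mouth: the rim is centred at scene crop (245,363) and I predicted (244,362). Descending now.

Emit:
jog_arm(
  series=[
    [0, 0, 2, 0, 2],
    [0, 0, 4, 0, 2],
    [0, 0, 6, 0, 2],
    [0, 0, 7, 0, 2],
    [0, 0, 8, 0, 2],
    [0, 0, 8.5, 0, 2],
    [0, 0, 9, 0, 2],
    [0, 0, 9.5, 0, 2],
    [0, 0, 10, 0, 2],
    [0, 0, 10.5, 0, 2],
    [0, 0, 11, 0, 2],
    [0, 0, 11.5, 0, 2],
    [0, 0, 12, 0, 2],
    [0, 0, 12, 0, 2],
  ],
)

```text
clock: 8.1
tcp_pos: [0.512, -0.1967, 0.218]
orientation: [0.844, 0.536, -0.0, 0.001]
wrist_force: [-0.8, 0.1, 5.6]
gripper_width: 0.0249
```

Emit:
jog_arm(
  series=[
    [0, 0, 0.5, 0, 2],
    [0, 0, 1, 0, 2],
    [0, 0, 1.5, 0, 2],
    [0, 0, 2, 0, 2],
    [0, 0, 2.5, 0, 2],
    [0, 0, 2.9, 0, 2],
    [0, 0, 3.2, 0, 2],
    [0, 0, 3.4, 0, 2],
    [0, 0, 3.5, 0, 2],
    [0, 0, 3.6, 0, 2],
    [0, 0, 3.6, 0, 2],
    [0, 0, 3.6, 0, 2],
  ],
)

```text
clock: 9.6
tcp_pos: [0.5129, -0.1968, 0.183]
orientation: [0.844, 0.536, 0.001, 0.002]
wrist_force: [-0.3, 1.8, 7.1]
gripper_width: 0.0247
```

```bash
python3 - <<'E'
from h import *
a=cap("scene")
s=state();print(s["tcp_pos"],s["wrist_force"])
k=lambda i:cv2.convertScaleAbs(cv2.resize(i,None,fx=5,fy=5,interpolation=cv2.INTER_NEAREST),alpha=1.4)
cv2.imwrite("pics/pushed.png",k(a["img"][200:310,140:260]))
E
```

```text
[ 0.51287881 -0.19679147  0.18302789] [-0.97599443  1.42148114  8.19935141]
```

View pics/pushed.png

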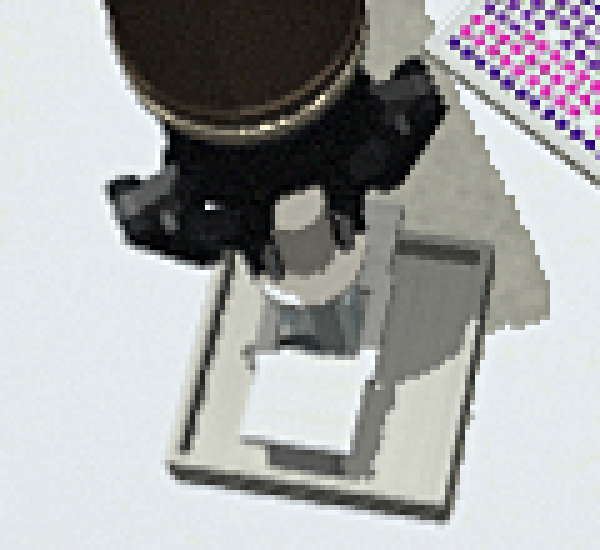

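The collar is at or close to the rim, with the wrist reading about 8 N. I'll press a few mm more to tell whether that is the rim or the plug.

Emit:
jog_arm(
  series=[
    [0, 0, 0.2, 0, 2],
    [0, 0, 0.3, 0, 2],
    [0, 0, 0.4, 0, 2],
    [0, 0, 0.4, 0, 2],
  ],
)

```text
clock: 10.15
tcp_pos: [0.5141, -0.1967, 0.1825]
orientation: [0.844, 0.536, 0.003, 0.002]
wrist_force: [-8.4, 5.2, 34.7]
gripper_width: 0.0245
```

Force jumped to 35 N at z = 0.1825, the height I worked out for collar-on-rim contact. I'll relax, release and retreat.

Emit:
jog_arm(
  series=[
    [0, 0, -0.1, 0, 2],
    [0, 0, -0.1, 0, 2],
    [0, 0, -0.1, 0, 3],
    [0, 0, -0.1, 0, 5],
    [0, 0, -0.1, 0, 7],
    [0, 0, -0.1, 0, 7],
    [0, 0, -0.1, 0, 7],
    [0, 0, -3, 0, 7],
    [0, 0, -7, 0, 7],
    [0, 0, -12, 0, 7],
    [0, 0, -16, 0, 7],
    [-3, -5, -18, 0, 7],
    [-6, -10, -18, 0, 7],
    [-9, -15, -18, 0, 7],
    [-9, -15, -18, 0, 7],
    [-9, -15, -18, 0, 7],
  ],
)

```text
clock: 12.15
tcp_pos: [0.3392, -0.2139, 0.3617]
orientation: [0.844, 0.536, 0.003, 0.003]
wrist_force: [-0.1, 0.2, -0.7]
gripper_width: 0.0703
```

```bash
python3 - <<'E'
from h import *
s=state();print(s["clock"],s["tcp_pos"],s["wrist_force"])
a=cap("scene");b=cap("top")
m=[.5113,-.1965]
X=[m+[.206],m+[.156],m+[.15]]
print((proj(a,X)-[150,200]+.5)*4,(proj(b,X)-[300,130]+.5)*4)
k=lambda i:cv2.convertScaleAbs(cv2.resize(i,None,fx=4,fy=4,interpolation=cv2.INTER_NEAREST),alpha=1.4)
cv2.imwrite("pics/final.png",cv2.hconcat([k(a["img"][200:320,150:250]),k(b["img"][130:250,300:400])]))
cv2.imwrite("pics/finalfull.png",a["img"])
E
```

```text
12.15 [ 0.33915744 -0.2138865   0.36165357] [-0.11092069  0.20598831 -0.65455942]
[[192.08543653 159.22360506]
 [203.20610418 198.07053096]
 [204.4715488  202.48645724]] [[277.53078496 216.54665092]
 [249.64237277 225.77159621]
 [246.50989365 226.80769658]]
```

View pics/final.png

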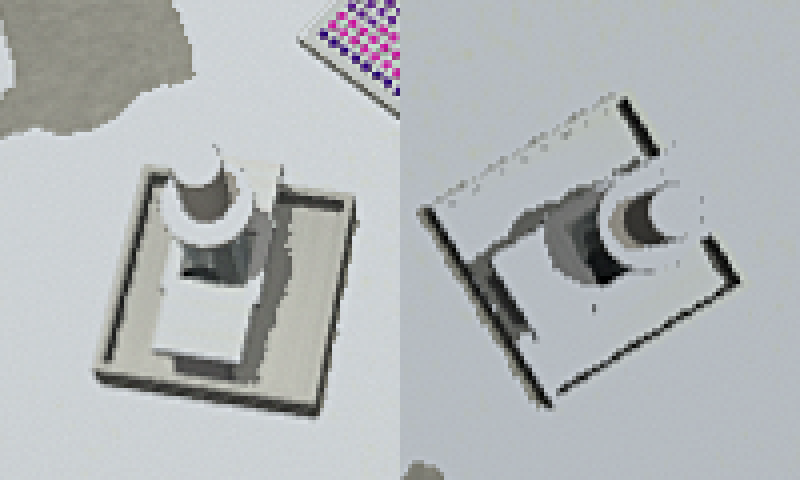

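View pics/finalfull.png

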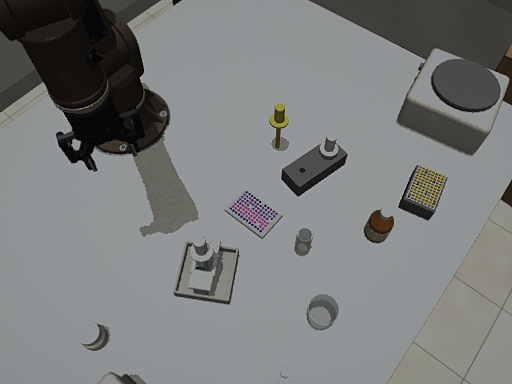

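The rod stands in the column and the short rod is still racked. I'll check the seating height and whether the barrel is empty, using a contrast-enhanced enlargement with reference projections.

```bash
python3 - <<'E'
from h import *
a=cap("scene");b=cap("top")
th=np.linspace(0,2*np.pi,60)
def circ(c,x,y,z,r): return proj(c,np.c_[x+r*np.cos(th),y+r*np.sin(th),np.full(60,z)])
out=[]
for c,(x0,y0) in((a,(178,225)),(b,(335,160))):
    i=c["img"][y0:y0+50,x0:x0+50]
    i=cv2.createCLAHE(6,(3,3)).apply(cv2.cvtColor(i,cv2.COLOR_BGR2GRAY))
    i=cv2.cvtColor(cv2.resize(i,None,fx=8,fy=8,interpolation=cv2.INTER_CUBIC),cv2.COLOR_GRAY2BGR)
    j=i.copy()
    for z,r,col in((.156,.025,(0,0,255)),(.206,.013,(0,255,0)),(.060,.015,(255,0,255)),(.112,.014,(0,200,255))):
        p=(circ(c,.5135 if z>.15 else .5113,-.1967,z,r)-[x0,y0]+.5)*8
        cv2.polylines(j,[p.astype(int)],True,col,1)
    out.append(cv2.resize(cv2.vconcat([i,j]),(300,600)) if 0 else cv2.vconcat([i[:300],j[:300]]) )
cv2.imwrite("pics/chk.png",cv2.hconcat(out)); print(state()["clock"])
E
```

```text
12.35
```

View pics/chk.png

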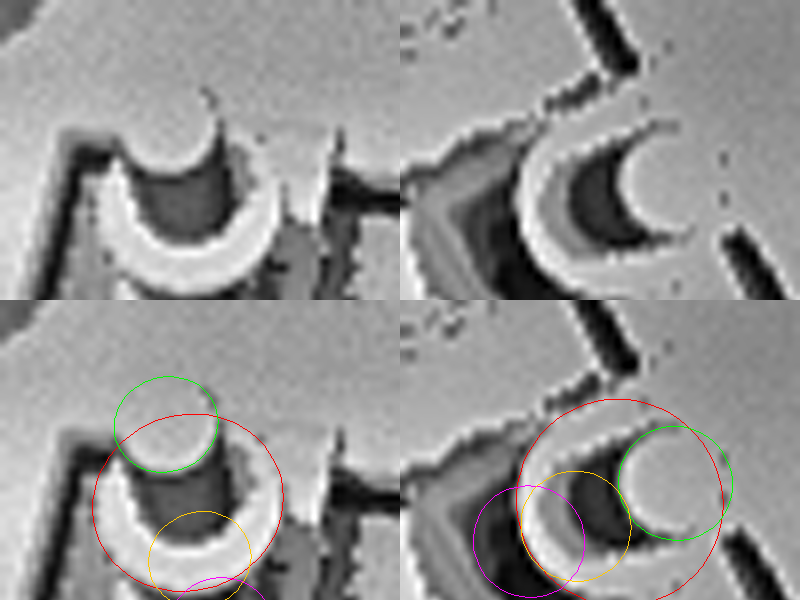

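The measured handle top and collar fit a seated rod (collar top 0.156 m) to about 1–2 mm. With the collar at that height the tip is at 0.035 m, well below the column's 0.060 m lower end, so the plug has to be out.

```bash
python3 -c "
from h import *
print(workorder.close_job())"
```

```text
the job is handed in; nothing more can be done
None
```

I took the long rod from the rack, pushed it down the column until the collar stopped on the rim, released it, backed the arm away and handed the job in. That took about 12.4 s of the 38 s allowed.

**Checks that agreed**
- **Seating:** the rod came to a firm stop (35 N at the wrist) at TCP z = 0.1825 m, the height I had worked out for the collar meeting the rim. Afterwards the collar and handle in both camera views matched a seated rod to about 1–2 mm.
- **Short rod and yellow look-alike:** both are undisturbed in the last picture, with the short rod still standing in the rack.
- **Robot clear:** the gripper was open and well away from everything, and the wrist force was close to zero.

**Not directly confirmed**
- **Plug:** it is hidden by the stand's plates, so I did not see it in the tray. I infer it is out because the rod tip ended at about 0.035 m, below the column's lower end at 0.060 m.
- **Last millimetre:** if the plug landed standing upright under the tip, it would hold the collar about 1 mm off the rim, which the pictures cannot rule out.

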